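# Wind up a ratchet clamp on a harmonica

## Robot

A 6-joint arm with a two-finger parallel gripper is mounted at the origin on a cart in front of the work surface, level with it; the furniture and walls round the work are solid. World frame = base frame: x ahead of the robot, y to its left, z up, the work surface at z = 0. Lengths are in m, angles in rad, forces in N, time in s.
With the tool pointing down it reaches from about 0.35 to 1 m from the base axis. Payload 7.1 kg.
Tool frame: the origin (TCP) lies where the fingers leave the gripper's body, on its centre line; the fingertips stand 73 mm ahead of it and the grasp point (between the pads) lies 54 mm ahead of it; z points along the fingers, y is the line along which they close (so a half turn about z gives the same grasp; the last joint's range is limited). The gripper opens to 85 mm and grips with 20 to 120 N. Pads are 22 mm wide; open, the fingers measure 114 mm over their backs; the gripper's body (76 mm by 85 mm) begins 54 mm behind the grasp point. The pads swing forward as they close: fully open they stand 13 mm farther back than shut.
Start: joints at [1.174, 0.423, 1.63, -0, 1.089, -0.019], TCP at [0.231, 0.581, 0.304] pointing down, gripper open.
Joint ranges: [-3, 3], [-0.9, 2.11], [0.09, 2.58], [-1.31, 4.45], [0.11, 2.69], [-2.54, 2.54]. Speed limits (rad/s): [2.39, 2.39, 3.01, 3.14, 3.14, 3.14].

## Interface

Orientations are given as a unit quaternion [w, x, y, z].
In Python, from station import readout, grab_frame, manip gives the robot as it stands.
- The arm moves only by the shell command python3 -m handwheel 'ROWS' [FORCE]. ROWS is JSON, a list that holds one entry, the list of rows, each a list of 7 numbers: the closure, from 0 (fully open) to 1 (shut), then the shift along the tool's x, y, z in m, then the turn, a rotation vector about the tool's x, y, z in rad. A call has exactly 10 rows; each row is the pose to reach, as a shift and turn from the pose commanded when the call began, along the tool's axes at that moment; what a row does not reach only later rows make up. A row lasts 1/12 s, in which the tool goes at most 41.7 mm and 7.16 degrees, less where a joint would pass 70% of its speed; a pose out of reach is approached as far as the arm can. A call with a gripper value outside its range is refused whole. The fingers move at their own pace and stop on an object; FORCE is the grip in N (left out, the last holds). Time passes only in rows, so rows that repeat a pose let the fingers close, or fill a call up. It gives the time, the measured TCP pose, the force and the opening at its end, in the units of the state.
- readout.state(): the state, without advancing time (a new reading comes with each control period).
- grab_frame(name): name is "scene" or "side" or "wrist"; returns a dict with "color" (480x640x3 uint8, red, green, blue), "z_map" (480x640 float32, m along the optical axis (not along the pixel's ray), 0 where there is no reading), "fx", "fy", "cx", "cy" (pixels), "k1" (the pictures are not rectified: a ray, as slopes to the right and down, at radius r is drawn at 1 + k1 r^2 times it, then the intrinsics apply), "rvec" (rotation vector, rad) and "tvec" (3), from world to camera coordinates, as OpenCV has them; the wrist camera has in their place "tool_from_camera" (4x4, takes a point from camera to tool coordinates, whose origin is the TCP and whose axes are the flange's). Camera axes: x right, y down, z forward; pixel columns grow to the right and rows downward; lengths in m; the calibration is good to about 2 mm. A picture is of the moment at which its call begins: read the wrist's pose just before it.
- manip.sign_off(): hands the job in, once; it reports no verdict.
The state is a dict: "t": time; "joint_positions": joint angles; "qd": joint speeds; "joint_torque": joint torques, N m; "ee_pos": TCP position; "eef_rot": TCP orientation; "ft_force": force on the tool from outside, world axes, zero at the start; "moment": the same for the moment, N m; "gripper_width": finger opening in m.
Only numpy, scipy, OpenCV 4.12 (cv2) and the standard library are available. Lean on these libraries where they do the work, as an engineer would, in place of code of your own. Each camera call takes 0.05 s, during which the arm holds its last target. There are 200 camera calls.

## Task

The harmonica stands loose in the small blue ratchet clamp. Take hold of the clamp's inclined black T-handle, turn it both ways to feel which way it spins loose and which way it grips, then work it to and fro until it has wound up hard against its end and the pad holds the harmonica tight against the steel fence. Let go of the handle, and leave the harmonica in its place and the other things on the desk undisturbed.

Things in the scene. Friction and masses are not known exactly. Their poses are not given: they have to be found in the camera images.
- handle_grip (a point): centre of the T-handle's black bar, where to grip. Bar 70 mm long (own x), 15 mm wide (y, grip across it), 26 mm high (z), on a neck of radius 9 mm. z is the turning axis, up out of the clamp, leaning 24 degrees from vertical towards the clamp's front (-x). The frame turns with the handle. 29 mm below this point along the axis lies the dial; nothing else within 60 mm of the axis above the dial
- handle (a joint): T-handle angle, rad, counter-clockwise positive seen from above; 0 = bar in the clamp's fore-and-aft plane; fixed stops at -0.75 and +0.75. It drives the dial by a hidden 12-tooth ratchet: one way it turns loose (under 0.1 N m), the dial still; the other way, after up to 0.52 rad of lost motion, it grips and takes the dial along (0.2 to 0.5 N m). Which way grips varies and cannot be seen
- head_center (a point): centre of the top of the round aluminium dial (radius 37 mm, red mark) on the blue head; z = turning axis. The dial moves the pad out by an eccentric, whichever way it turns, and keeps its place. It needs 1.5 to 2.4 rad in all (two to four strokes), then meets a hard stop: the handle, even far from its own stops, goes no further the gripping way (over 0.6 N m; forced past 1.3 it skips)
- clamp: blue ratchet clamp, fixed to the desk, base plate 142 x 178 x 10 mm; origin on the desk under its gear block, x away from its front, y left, z up. Head and handle at y = 0; the harmonica stands on the plate to the right (-y) between pad and fence; fence face at y = -92 mm, fence top 38 mm high
- pad_face (a point): centre of the sprung pad's rubber face (56 x 24 mm), 26 mm above the desk, looking to the clamp's -y. It starts about 30 mm from the fence (6 mm of slack) and nears the fence as the dial winds up; its spring (2.5 N/mm) finally presses about 10 N
- pad: the pad that presses the harmonica (steel plate 60 x 7 x 26 mm with the rubber face); origin 18 mm behind the face
- harmonica_center (a point): centre of the loose harmonica, 122 long, 24 thick, 34 high mm, standing on the clamp's base plate with its length (own y) along the clamp's x
- harmonica: the same harmonica, origin at the centre of its underside
- dropper_center (a point): small clear dropper bottle, 25 mm across, 84 mm high, point half-way up; stands loose, leave alone
- tin_brass_center (a point): shallow tin with brass parts, 89 mm across, 17 mm high, point half-way up; loose, leave alone
- screwdriver_red_center (a point): small red and black screwdriver, 145 mm long, lying along its own y, point at its middle; loose, leave alone
Things that resemble listed ones, but are neither listed nor needed, are in the scene too. What is shaped like the harmonica but green or purple is not meant.

How it is judged:
By the outcome, as a careful person would: the job done as asked, in the order asked, and still so for the second after the job is handed in, with the robot touching nothing.
It also fails if it takes over 51 s, if anything falls off the work surface, if the arm or the gripper's body presses on something with over 40 N, if the wrist force passes 120 N, or if a joint passes its speed limit or range.

## Working session

There is one attempt and no reset: what is moved stays moved. The work goes in short steps, Python scripts to look and compute and a shell command to move; the robot and the scene stay as the last step left them, time stands still between calls to the robot, and variables do not carry over. Pictures are saved under pics/ and viewed, on a budget of 10 in all, crops included, one or two more only if the job needs it, and the job is handed in when it is done.

```bash
ls; mkdir -p pics
python3 - <<'E'
from station import readout, grab_frame
import cv2, numpy as np
s=readout.state(); print(s)
for n in ("scene","side"):
    f=grab_frame(n); cv2.imwrite(f"pics/{n}0.png",f["color"][...,::-1]); np.savez(f"pics/{n}0.npz",**f)
    print(n,f["fx"],f["k1"],f["rvec"],f["tvec"])
E
```

```text
pics
{'t': 0.0, 'joint_positions': array([ 1.17400061e+00,  4.23858101e-01,  1.63072708e+00, -2.13188289e-06,
        1.08856985e+00, -1.90271450e-02]), 'qd': array([-1.04988867e-03, -6.13886357e-04, -2.50951275e-04, -1.13796136e-03,
       -7.51035060e-05,  1.16614524e-03]), 'joint_torque': array([ 1.25494422e-03, -5.57398903e+01, -2.81737179e+01,  1.04948099e-04,
        7.51540996e-03, -1.69972793e-05]), 'ee_pos': array([0.23034892, 0.58052169, 0.30312025]), 'eef_rot': array([-1.60327489e-04,  1.87762596e-01,  9.82214130e-01, -7.64563415e-04]), 'ft_force': array([-0.33462012,  0.58428201, -0.63838067]), 'moment': array([ 0.00529351,  0.01001647, -0.00694453]), 'gripper_width': 0.08540424628663601}
scene 436.21484341587313 -0.0735350616553497 [ 2.26921232 -0.9869032   0.36081816] [-0.34164931  0.31149698  0.87295342]
side 587.334966281884 -0.05468353203480463 [ 1.9450284  -1.06829985  0.56753303] [-0.28518238  0.29438034  1.11972249]
```

View pics/scene0.png

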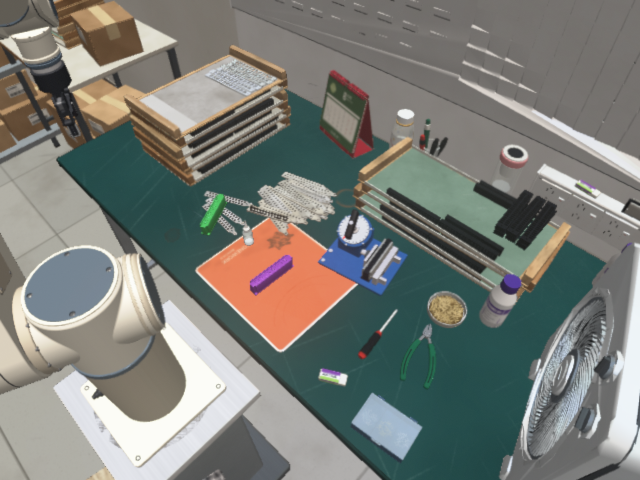

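View pics/side0.png

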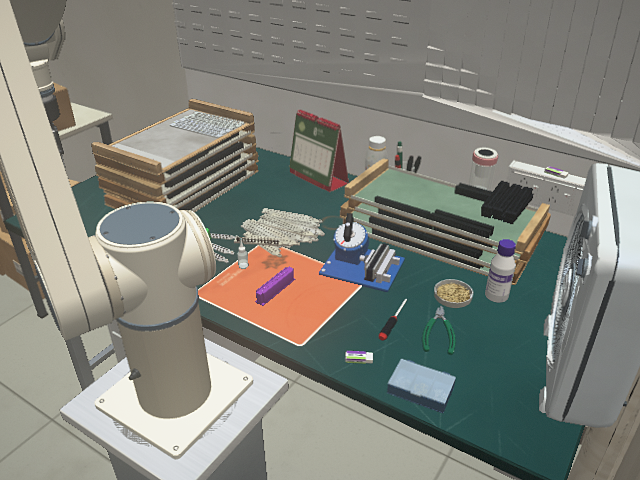

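The scene view shows the blue clamp at about (362,250), with the dial at (354,230) and the harmonica at (380,260). The green bar at (212,213) and the purple one at (271,273) are decoys. I'll enlarge the clamp from both views.

```bash
cat > h.py <<'E'
import numpy as np, cv2
from scipy.spatial.transform import Rotation as R
def cam(f):
    return R.from_rotvec(np.array(f["rvec"]).ravel()), np.array(f["tvec"]).ravel()
def unproj(f,u,v,z):
    xd=np.array([(u-f["cx"])/f["fx"],(v-f["cy"])/f["fy"]]); x=xd.copy()
    for _ in range(20): x=xd/(1+f["k1"]*(x@x))
    return np.array([x[0]*z,x[1]*z,z])
def world(f,u,v,z=None):
    r,t=cam(f)
    if z is None: z=float(f["z_map"][int(round(v)),int(round(u))])
    return r.inv().apply(unproj(f,u,v,z)-t)
def onplane(f,u,v,h):
    r,t=cam(f); c=r.inv().apply(-t); d=r.inv().apply(unproj(f,u,v,1.0)); return c+d*(h-c[2])/d[2]
def proj(f,p):
    r,t=cam(f); q=r.apply(p)+t; x=q[:2]/q[2]; x=x*(1+f["k1"]*(x@x)); return np.array([f["cx"]+f["fx"]*x[0],f["cy"]+f["fy"]*x[1]])
def quat(q): return R.from_quat(np.roll(q,-1))
E
python3 - <<'E'
import cv2,numpy as np
a=cv2.imread("pics/scene0.png")[200:300,312:412]; b=cv2.imread("pics/side0.png")[205:305,312:412]
cv2.imwrite("pics/crop0.png",np.hstack([cv2.resize(x,(400,400),interpolation=cv2.INTER_CUBIC) for x in(a,b)]))
E
```

```text
(no output)
```

View pics/crop0.png

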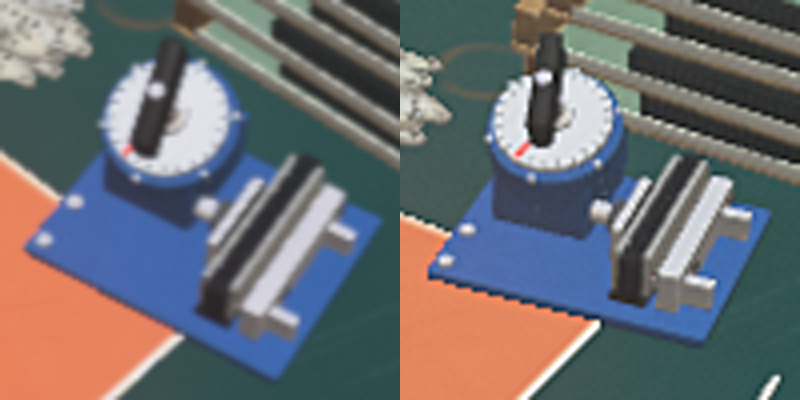

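The crop confirms it. The black and grey harmonica stands between the pad and the fence, and the bar's centre screw is at scene (351.2,222.5) and side (348,224.2). Next I'll compute the clamp pose.

Run:
```python
from h import *
S=dict(np.load("pics/scene0.npz")); D=dict(np.load("pics/side0.npz"))
sc=lambda x,y:(312+(x+.5)/4-.5,200+(y+.5)/4-.5); sd=lambda x,y:(312+(x-400+.5)/4-.5,205+(y+.5)/4-.5)
P={}
for n,a,b in (("L",(27,248),(430,272)),("B",(275,378),(703,344)),("Rt",(382,218),(770,210))):
    print(n,onplane(S,*sc(*a),.01),onplane(D,*sd(*b),.01)); P[n]=(onplane(S,*sc(*a),.008)+onplane(D,*sd(*b),.008))/2
print("front",P["L"]-P["B"],np.linalg.norm(P["L"]-P["B"]),"right",P["Rt"]-P["B"],np.linalg.norm(P["Rt"]-P["B"]))
y=P["L"]-P["B"];x=P["Rt"]-P["B"]
print("yaw from y",np.arctan2(-y[0],y[1]),"from x",np.arctan2(x[1],x[0]))
def tri(a,b):
    A=[];o=[]
    M=np.zeros((3,3));v=np.zeros(3)
    for f,p in((S,a),(D,b)):
        r,t=cam(f);c=r.inv().apply(-t);d=r.inv().apply(unproj(f,*p,1.));d/=np.linalg.norm(d);Q=np.eye(3)-np.outer(d,d);M+=Q;v+=Q@c;A.append((c,Q))
    X=np.linalg.solve(M,v);return X,[round(np.linalg.norm(Q@(X-c)),4) for c,Q in A]
print("screw",tri(sc(157,90),sd(544,77)), world(S,*sc(157,90)),world(D,*sd(544,77)))
# dial centre via depth plane fit
for nm,f,lo,cr in(("S",S,sc,[(117,118),(125,85),(190,75),(225,110),(200,165),(150,178)]),("D",D,sd,[(505,130),(510,100),(575,75),(612,105),(600,150),(555,165)])):
    p=np.array([world(f,*lo(*c)) for c in cr]); m=p.mean(0); n=np.linalg.svd(p-m)[2][2]; n*=np.sign(n[2]); print(nm,m,n,np.abs((p-m)@n).max(), "lean",np.arccos(n[2]),"dir",np.arctan2(n[1],n[0]))
```

```text
L [ 0.46267698 -0.02978353  0.01      ] [ 0.4631758  -0.03117816  0.01      ]
B [ 0.49197884 -0.19951905  0.01      ] [ 0.4896975 -0.2031682  0.01     ]
Rt [ 0.63059001 -0.1759873   0.01      ] [ 0.63212239 -0.17689971  0.01      ]
front [-2.79768479e-02  1.71261078e-01 -1.11022302e-16] 0.17353115209997494 right [ 1.40845590e-01  2.49581627e-02 -5.55111512e-17] 0.1430398202406322
yaw from y 0.16192760781430618 from x 0.1753817244803186
screw (array([ 0.5341798 , -0.06614454,  0.12387887]), [np.float64(0.0005), np.float64(0.0005)]) [ 0.53689205 -0.06354242  0.12003248] [ 0.53629226 -0.06546643  0.12234277]
S [ 0.55296362 -0.06126068  0.07694422] [-0.46590334 -0.08792266  0.88045652] 0.0031795355892271864 lean 0.49397211676473746 dir -2.955071820098697
D [ 0.55753877 -0.06495953  0.07934911] [-0.41147653 -0.15471491  0.89819283] 0.004242504024537163 lean 0.4551551653076038 dir -2.781946118021241
```

```bash
cat >> h.py <<'E'
YAW=.168
C=R.from_euler('z',YAW)*R.from_euler('y',-np.radians(24))   # handle frame at 0: z = axis
A=C.apply([0,0,1])
def tool(theta):  # tool z=-axis, tool y = -(bar y) at angle theta
    return C*R.from_euler('z',theta)*R.from_euler('x',np.pi)
def delta(grip,theta,back,s=None):
    from station import readout
    s=s or readout.state(); T=quat(s["eef_rot"]); p=np.array(s["ee_pos"])
    tgt=np.array(grip)+(.054+back)*A
    return np.round(T.inv().apply(tgt-p),4), np.round((T.inv()*tool(theta)).as_rotvec(),4)
E
python3 - <<'E'
from h import *
S=dict(np.load("pics/scene0.npz")); D=dict(np.load("pics/side0.npz"))
sc=lambda x,y:(312+(x+.5)/4-.5,200+(y+.5)/4-.5); sd=lambda x,y:(312+(x-400+.5)/4-.5,205+(y+.5)/4-.5)
scr=np.array([.5345,-.066,.1235]);g=scr-.0135*A
for f,lo,e in((S,sc,[(177,42),(150,135)]),(D,sd,[(552,36),(538,125)])):
    r,t=cam(f);c=r.inv().apply(-t);q=[]
    for p in e:
        d=r.inv().apply(unproj(f,*lo(*p),1.));q.append(C.inv().apply(c+d*(A@(scr-c))/(A@d)-scr))
    print(np.round(q,4),"theta",np.arctan2(*(q[0]-q[1])[1::-1]))
print("grip",g,"A",A)
print(tool(0).as_matrix()); print(delta(g,0,.09))
E
```

```text
[[ 0.031   0.0048  0.    ]
 [-0.0257 -0.0094  0.    ]] theta 0.24477229606275916
[[ 0.0297  0.005   0.    ]
 [-0.0332 -0.0086  0.    ]] theta 0.21326903378661763
grip [ 0.53991364 -0.06508185  0.11116714] A [-0.40101026 -0.06801078  0.91354546]
[[ 9.00683798e-01  1.67210842e-01  4.01010263e-01]
 [ 1.52754706e-01 -9.85921160e-01  6.80107768e-02]
 [ 4.06736643e-01  1.04083409e-16 -9.13545458e-01]]
(array([-0.4758, -0.5163,  0.0612]), array([-0.5419,  0.1533,  2.5468]))
```

```bash
M='[[[0,-0.476,-0.516,0.061,-0.54,0.153,2.547],[0,-0.476,-0.516,0.061,-0.54,0.153,2.547],[0,-0.476,-0.516,0.061,-0.54,0.153,2.547],[0,-0.476,-0.516,0.061,-0.54,0.153,2.547],[0,-0.476,-0.516,0.061,-0.54,0.153,2.547],[0,-0.476,-0.516,0.061,-0.54,0.153,2.547],[0,-0.476,-0.516,0.061,-0.54,0.153,2.547],[0,-0.476,-0.516,0.061,-0.54,0.153,2.547],[0,-0.476,-0.516,0.061,-0.54,0.153,2.547],[0,-0.476,-0.516,0.061,-0.54,0.153,2.547]]]' ; true
python3 -m handwheel '[[[0,-0.476,-0.516,0.061,-0.54,0.153,2.547],[0,-0.476,-0.516,0.061,-0.54,0.153,2.547],[0,-0.476,-0.516,0.061,-0.54,0.153,2.547],[0,-0.476,-0.516,0.061,-0.54,0.153,2.547],[0,-0.476,-0.516,0.061,-0.54,0.153,2.547],[0,-0.476,-0.516,0.061,-0.54,0.153,2.547],[0,-0.476,-0.516,0.061,-0.54,0.153,2.547],[0,-0.476,-0.516,0.061,-0.54,0.153,2.547],[0,-0.476,-0.516,0.061,-0.54,0.153,2.547],[0,-0.476,-0.516,0.061,-0.54,0.153,2.547]]]'
python3 - <<'E'
from h import *
print(delta([.53991,-.06508,.11117],.22,.09))
from station import readout
print(readout.state()["joint_positions"])
E
```

```text
t: 0.93
ee_pos: [0.3796, 0.1916, 0.2678]
eef_rot: [-0.011, 0.715, 0.687, 0.126]
ft_force: [0.5, 0.0, 0.4]
gripper_width: 0.0852
(array([-0.2637,  0.1119, -0.0091]), array([-0.2816,  0.0463,  1.1019]))
[0.377855   0.11571685 2.19080187 0.19886672 0.61755796 0.26834746]
```

```bash
python3 -m handwheel '[[[0,-0.264,0.112,-0.009,-0.282,0.046,1.102],[0,-0.264,0.112,-0.009,-0.282,0.046,1.102],[0,-0.264,0.112,-0.009,-0.282,0.046,1.102],[0,-0.264,0.112,-0.009,-0.282,0.046,1.102],[0,-0.264,0.112,-0.009,-0.282,0.046,1.102],[0,-0.264,0.112,-0.009,-0.282,0.046,1.102],[0,-0.264,0.112,-0.009,-0.282,0.046,1.102],[0,-0.264,0.112,-0.009,-0.282,0.046,1.102],[0,-0.264,0.112,-0.009,-0.282,0.046,1.102],[0,-0.264,0.112,-0.009,-0.282,0.046,1.102]]]'
python3 - <<'E'
from h import *
from station import readout, grab_frame
s=readout.state(); f=grab_frame("wrist"); print(delta([.53991,-.06508,.11117],.22,.09,s), s["joint_positions"])
np.savez("pics/w1.npz",pos=s["ee_pos"],rot=s["eef_rot"],**f); cv2.imwrite("pics/w1.png",f["color"][...,::-1])
E
```

```text
t: 1.77
ee_pos: [0.483, -0.0733, 0.2423]
eef_rot: [0.005, 0.96, 0.188, 0.207]
ft_force: [-0.6, -0.0, -0.0]
gripper_width: 0.0851
(array([-0.0011,  0.0012, -0.0008]), array([-0.0003,  0.0017, -0.0009])) [-0.25235608  0.23301845  2.16425865  0.44408965  0.39474687  0.54991923]
```

View pics/w1.png

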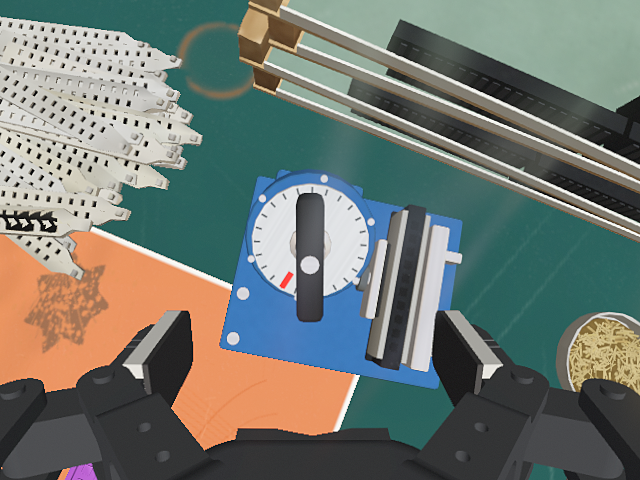

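The wrist view shows the bar upright, from (311,194) to (311,322), with the dial round (308,234) at a radius of about 60 px. The bar looks aligned with the tool's x. I'll check this with depth.

Run:
```python
from h import *
f=dict(np.load("pics/w1.npz")); T=quat(f["rot"]); M=f["tool_from_camera"]
def w(u,v):
    z=float(f["z_map"][v,u]); return T.apply((M@np.r_[unproj(f,u,v,z),1])[:3])+f["pos"]
tip=M; P={}
# all pts -> handle frame about grip estimate
g=np.array([.53991,-.06508,.11117]); 
v,u=np.mgrid[150:340,235:385]; pts=np.array([C.inv().apply(w(a,b)-g) for a,b in zip(u.ravel(),v.ravel())])
col=f["color"][v.ravel(),u.ravel()].astype(int)
bar=(np.abs(pts[:,2]-.013)<.007)&(np.hypot(*pts[:,:2].T)<.05)&(col.max(1)<90)
b=pts[bar]; print(bar.sum(),"bar mean",b.mean(0),"top z",np.percentile(b[:,2],[5,50,95])); c,(ww,hh),an=cv2.minAreaRect(b[:,:2].astype(np.float32)); print(c,ww,hh,an)
e=np.linalg.svd(b[:,:2]-b[:,:2].mean(0))[2][0]; print("theta",np.arctan(e[1]/e[0]))
dl=(col.min(1)>170)&(np.abs(pts[:,2]+.029)<.012)&(np.hypot(*pts[:,:2].T)<.06); d=pts[dl]
m=d.mean(0); n=np.linalg.svd(d-m)[2][2]; n*=np.sign(n[2]); print("dial n (handle frame)",n,"z0",m, "rect",cv2.minEnclosingCircle(d[:,:2].astype(np.float32)))
```

```text
2106 bar mean [-0.00320232  0.00427174  0.00831589] top z [0.00670999 0.00839434 0.00961122]
(0.00040682218968868256, 0.004283899441361427) 0.0678510069847107 0.01423602644354105 12.217360496520996
theta 0.2730139290350968
dial n (handle frame) [5.13434427e-03 3.95526526e-04 9.99986741e-01] z0 [ 0.00296819  0.00438557 -0.03413496] rect ((-0.00038468558341264725, 0.004060048609972), 0.042764812707901)
```

Run:
```python
from h import *
g=np.array([.53991,-.06508,.11117])+C.apply([0,.0042,-.0048]); open("h.py","a").write(f"G=np.array({g.round(5).tolist()})\n"); print(g)
print(delta(g,.225,.0))
```

```text
[ 0.54113256 -0.06061268  0.10678498]
(array([-0.0004, -0.0022,  0.0941]), array([-0.0016,  0.0016,  0.0006]))
```

```bash
python3 -m handwheel '[[[0,0,-0.002,0.012,0,0,0],[0,0,-0.002,0.028,0,0,0],[0,0,-0.002,0.044,0,0,0],[0,0,-0.002,0.058,0,0,0],[0,0,-0.002,0.07,0,0,0],[0,0,-0.002,0.08,0,0,0],[0,0,-0.002,0.088,0,0,0],[0,0,-0.002,0.094,0,0,0],[0,0,-0.002,0.094,0,0,0],[0,0,-0.002,0.094,0,0,0]]]' 90
python3 - <<'E'
from h import *
from station import readout, grab_frame
s=readout.state(); f=grab_frame("wrist"); print(delta(G,.225,0,s)); cv2.imwrite("pics/w2.png",f["color"][...,::-1])
E
```

```text
t: 2.65
ee_pos: [0.5206, -0.0638, 0.1567]
eef_rot: [0.005, 0.959, 0.193, 0.207]
ft_force: [0.8, -0.3, -0.5]
gripper_width: 0.0855
(array([-0.0013, -0.    ,  0.0001]), array([-0.0023,  0.0009,  0.0038]))
```

View pics/w2.png

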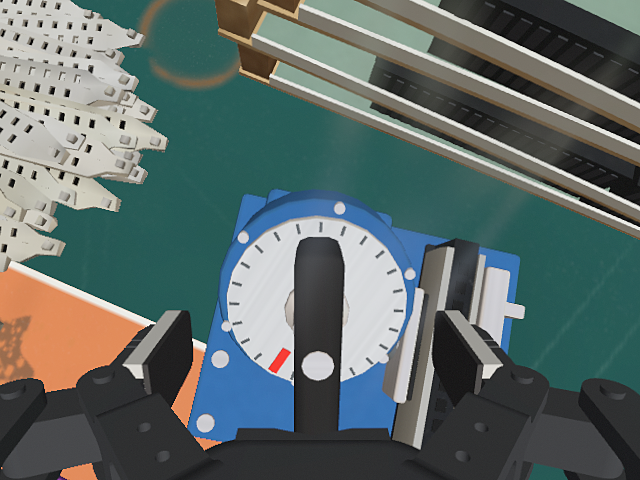

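The bar (x≈319) sits between the open pads (164 and 463) and the fingertips are clear of the harmonica, so I'll close.

```bash
python3 -m handwheel '[[[1,-0.001,0,0,0,0,0],[1,-0.001,0,0,0,0,0],[1,-0.001,0,0,0,0,0],[1,-0.001,0,0,0,0,0],[1,-0.001,0,0,0,0,0],[1,-0.001,0,0,0,0,0],[1,-0.001,0,0,0,0,0],[1,-0.001,0,0,0,0,0],[1,-0.001,0,0,0,0,0],[1,-0.001,0,0,0,0,0]]]' 90
cat >> h.py <<'E'
def rep():
    from station import readout
    s=readout.state(); T=quat(s["eef_rot"]); p=np.array(s["ee_pos"])
    L=(C.inv()*T*R.from_euler('x',np.pi)).as_rotvec()
    print("t",round(s["t"],2),"tilt,theta",L.round(3),"off",C.inv().apply(p-.054*A-G).round(4),"w",round(s["gripper_width"],4),"F(handle)",C.inv().apply(s["ft_force"]).round(1),"M(handle)",C.inv().apply(s["moment"]).round(2))
E
python3 -c "from h import *; rep()"
```

```text
t: 3.53
ee_pos: [0.52, -0.0655, 0.157]
eef_rot: [0.006, 0.959, 0.191, 0.208]
ft_force: [-3.0, -4.2, 6.2]
gripper_width: 0.0137
t 3.53 tilt,theta [-0.001 -0.     0.225] off [ 0.0007 -0.0013  0.0006] w 0.0137 F(handle) [-0.9 -3.6  7.2] M(handle) [-0.45  0.48 -0.01]
```

```bash
python3 -m handwheel '[[[1,0,0,0,0,0,-0.04],[1,0,0,0,0,0,-0.08],[1,0,0,0,0,0,-0.12],[1,0,0,0,0,0,-0.16],[1,0,0,0,0,0,-0.2],[1,0,0,0,0,0,-0.24],[1,0,0,0,0,0,-0.28],[1,0,0,0,0,0,-0.32],[1,0,0,0,0,0,-0.36],[1,0,0,0,0,0,-0.4]]]' 90 >/dev/null; python3 -c "from h import *; rep()"
```

```text
t 4.37 tilt,theta [-0.002 -0.     0.627] off [ 0.0008 -0.0016  0.0006] w 0.0139 F(handle) [-0.7 -5.4  6.1] M(handle) [-0.77  0.47 -0.09]
```

```bash
python3 -m handwheel '[[[1,0,0,0,0,0,0.04],[1,0,0,0,0,0,0.08],[1,0,0,0,0,0,0.13],[1,0,0,0,0,0,0.18],[1,0,0,0,0,0,0.23],[1,0,0,0,0,0,0.28],[1,0,0,0,0,0,0.33],[1,0,0,0,0,0,0.38],[1,0,0,0,0,0,0.43],[1,0,0,0,0,0,0.48]]]' 90 >/dev/null; python3 -c "from h import *; rep()"
```

```text
t 5.2 tilt,theta [-0.001 -0.     0.143] off [ 0.0006 -0.0012  0.0006] w 0.0131 F(handle) [-0.4 -3.9  7.3] M(handle) [-0.45  0.47  0.  ]
```

```bash
python3 -m handwheel '[[[1,0,0,0,0,0,0.04],[1,0,0,0,0,0,0.08],[1,0,0,0,0,0,0.12],[1,0,0,0,0,0,0.16],[1,0,0,0,0,0,0.2],[1,0,0,0,0,0,0.24],[1,0,0,0,0,0,0.28],[1,0,0,0,0,0,0.32],[1,0,0,0,0,0,0.36],[1,0,0,0,0,0,0.4]]]' 90 >/dev/null; python3 -c "from h import *; rep()"
```

```text
t 6.03 tilt,theta [ 0.    -0.    -0.256] off [ 0.0006 -0.0009  0.0006] w 0.014 F(handle) [ 0.1 -0.7  6.7] M(handle) [-0.13  0.34  0.  ]
```

```bash
python3 -m handwheel '[[[1,0,0,0,0,0,0.04],[1,0,0,0,0,0,0.08],[1,0,0,0,0,0,0.12],[1,0,0,0,0,0,0.16],[1,0,0,0,0,0,0.2],[1,0,0,0,0,0,0.24],[1,0,0,0,0,0,0.28],[1,0,0,0,0,0,0.32],[1,0,0,0,0,0,0.36],[1,0,0,0,0,0,0.4]]]' 90 >/dev/null; python3 -c "from h import *; rep()"
```

```text
t 6.87 tilt,theta [ 0.001 -0.    -0.656] off [ 0.0008 -0.0005  0.0006] w 0.0137 F(handle) [1.7 1.3 5.6] M(handle) [0.22 0.16 0.01]
```

Turning negative stays loose over 1.28 rad (0.00–0.01 N m), so positive (counter-clockwise) should grip. I'll feel for that now.

```bash
python3 -m handwheel '[[[1,0,0,0,0,0,-0.05],[1,0,0,0,0,0,-0.11],[1,0,0,0,0,0,-0.17],[1,0,0,0,0,0,-0.23],[1,0,0,0,0,0,-0.29],[1,0,0,0,0,0,-0.35],[1,0,0,0,0,0,-0.41],[1,0,0,0,0,0,-0.47],[1,0,0,0,0,0,-0.53],[1,0,0,0,0,0,-0.59]]]' 90 >/dev/null; python3 -c "from h import *; rep()"
```

```text
t 7.7 tilt,theta [-0.    -0.001 -0.063] off [ 0.0007 -0.0011  0.0006] w 0.0137 F(handle) [-1.4 -2.8  5.6] M(handle) [-0.29  0.4  -0.45]
```

```bash
python3 -m handwheel '[[[1,0,0,0,0,0,-0.06],[1,0,0,0,0,0,-0.12],[1,0,0,0,0,0,-0.18],[1,0,0,0,0,0,-0.24],[1,0,0,0,0,0,-0.3],[1,0,0,0,0,0,-0.36],[1,0,0,0,0,0,-0.42],[1,0,0,0,0,0,-0.48],[1,0,0,0,0,0,-0.54],[1,0,0,0,0,0,-0.6]]]' 90 >/dev/null; python3 -c "from h import *; rep()"
```

```text
t 8.53 tilt,theta [-0.002 -0.001  0.537] off [ 0.0008 -0.0015  0.0006] w 0.0137 F(handle) [-0.3 -5.   5. ] M(handle) [-0.67  0.46 -0.45]
```

```bash
python3 -m handwheel '[[[1,0,0,0,0,0,-0.04],[1,0,0,0,0,0,-0.08],[1,0,0,0,0,0,-0.11],[1,0,0,0,0,0,-0.13],[1,0,0,0,0,0,-0.1],[1,0,0,0,0,0,0],[1,0,0,0,0,0,0.1],[1,0,0,0,0,0,0.2],[1,0,0,0,0,0,0.3],[1,0,0,0,0,0,0.4]]]' 90 >/dev/null; python3 -c "from h import *; rep()"
```

```text
t 9.37 tilt,theta [-0.001 -0.     0.13 ] off [ 0.0006 -0.0012  0.0006] w 0.0138 F(handle) [-0.1 -2.6  6.3] M(handle) [-0.4   0.44  0.05]
```

```bash
python3 -m handwheel '[[[1,0,0,0,0,0,0.1],[1,0,0,0,0,0,0.2],[1,0,0,0,0,0,0.3],[1,0,0,0,0,0,0.4],[1,0,0,0,0,0,0.5],[1,0,0,0,0,0,0.6],[1,0,0,0,0,0,0.68],[1,0,0,0,0,0,0.74],[1,0,0,0,0,0,0.78],[1,0,0,0,0,0,0.8]]]' 90 >/dev/null; python3 -c "from h import *; rep()"
```

```text
t 10.2 tilt,theta [ 0.001  0.    -0.666] off [ 0.0008 -0.0005  0.0006] w 0.0139 F(handle) [1.2 0.7 6.6] M(handle) [0.26 0.18 0.02]
```

```bash
python3 -m handwheel '[[[1,0,0,0,0,0,-0.05],[1,0,0,0,0,0,-0.11],[1,0,0,0,0,0,-0.17],[1,0,0,0,0,0,-0.23],[1,0,0,0,0,0,-0.29],[1,0,0,0,0,0,-0.35],[1,0,0,0,0,0,-0.41],[1,0,0,0,0,0,-0.47],[1,0,0,0,0,0,-0.51],[1,0,0,0,0,0,-0.55]]]' 90 >/dev/null; python3 -c "from h import *; rep()"
```

```text
t 11.03 tilt,theta [-0.    -0.001 -0.114] off [ 0.0007 -0.001   0.0007] w 0.014 F(handle) [-0.6 -1.5  6.8] M(handle) [-0.23  0.42 -0.42]
```

Grip feels the same, about 0.42 N m. From here the end stop could come at any point, so I'll take small steps with a lighter grip to cap the torque.

```bash
python3 -m handwheel '[[[1,0,0,0,0,0,-0.008],[1,0,0,0,0,0,-0.016],[1,0,0,0,0,0,-0.024],[1,0,0,0,0,0,-0.032],[1,0,0,0,0,0,-0.04],[1,0,0,0,0,0,-0.048],[1,0,0,0,0,0,-0.056],[1,0,0,0,0,0,-0.064],[1,0,0,0,0,0,-0.072],[1,0,0,0,0,0,-0.08]]]' 50 >/dev/null; python3 -c "from h import *; rep()"
```

```text
t 11.87 tilt,theta [-0.    -0.001 -0.036] off [ 0.0007 -0.0011  0.0006] w 0.0138 F(handle) [-0.9 -3.4  6.3] M(handle) [-0.3   0.41 -0.46]
```

```bash
python3 -m handwheel '[[[1,0,0,0,0,0,-0.008],[1,0,0,0,0,0,-0.016],[1,0,0,0,0,0,-0.024],[1,0,0,0,0,0,-0.032],[1,0,0,0,0,0,-0.04],[1,0,0,0,0,0,-0.048],[1,0,0,0,0,0,-0.056],[1,0,0,0,0,0,-0.064],[1,0,0,0,0,0,-0.072],[1,0,0,0,0,0,-0.08]]]' 50 >/dev/null; python3 -c "from h import *; rep()"
```

```text
t 12.7 tilt,theta [-0.001 -0.001  0.044] off [ 0.0007 -0.0011  0.0006] w 0.014 F(handle) [-1.  -2.9  5.9] M(handle) [-0.4   0.36 -0.43]
```

Run:
```python
from h import *
from station import grab_frame
f=grab_frame("wrist"); g=grab_frame("scene")
cv2.imwrite("pics/w3.png",np.hstack([cv2.resize(f["color"][160:480,160:560],(500,400)),cv2.resize(g["color"][210:290,340:420],(300,300)).repeat(1,0) if 0 else cv2.copyMakeBorder(cv2.resize(g["color"][220:290,340:415],(300,280)),0,120,0,0,0)])[...,::-1])
```

```text
(no output)
```

View pics/w3.png

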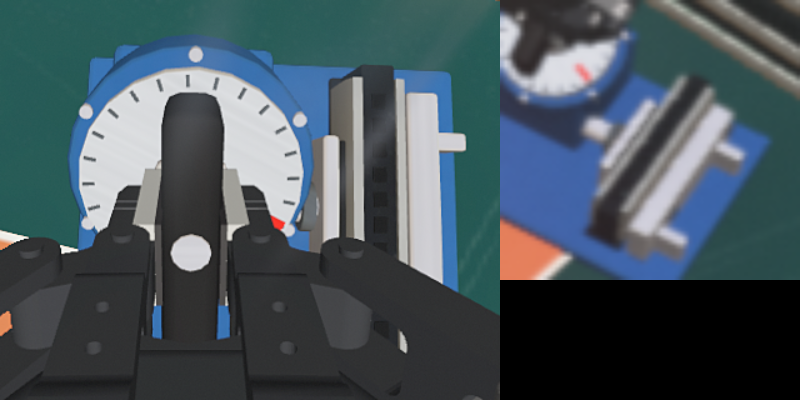

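The red mark has gone from about −123° to about −30° in the view, so the dial has turned roughly 1.45 rad. The stop lies 0.05–0.95 rad further on, so I'll continue in small steps.

```bash
python3 -m handwheel '[[[1,0,0,0,0,0,-0.009],[1,0,0,0,0,0,-0.018],[1,0,0,0,0,0,-0.027],[1,0,0,0,0,0,-0.036],[1,0,0,0,0,0,-0.045],[1,0,0,0,0,0,-0.054],[1,0,0,0,0,0,-0.063],[1,0,0,0,0,0,-0.072],[1,0,0,0,0,0,-0.081],[1,0,0,0,0,0,-0.09]]]' 50 >/dev/null; python3 -c "from h import *; rep()"
```

```text
t 13.63 tilt,theta [-0.001 -0.001  0.134] off [ 0.0007 -0.0012  0.0007] w 0.0136 F(handle) [-1.  -3.   7.1] M(handle) [-0.44  0.46 -0.43]
```

```bash
python3 -m handwheel '[[[1,0,0,0,0,0,-0.009],[1,0,0,0,0,0,-0.018],[1,0,0,0,0,0,-0.027],[1,0,0,0,0,0,-0.036],[1,0,0,0,0,0,-0.045],[1,0,0,0,0,0,-0.054],[1,0,0,0,0,0,-0.063],[1,0,0,0,0,0,-0.072],[1,0,0,0,0,0,-0.081],[1,0,0,0,0,0,-0.09]]]' 50 >/dev/null; python3 -c "from h import *; rep()"
```

```text
t 14.47 tilt,theta [-0.001 -0.001  0.224] off [ 0.0007 -0.0013  0.0007] w 0.014 F(handle) [-0.7 -3.6  6.6] M(handle) [-0.44  0.45 -0.44]
```

```bash
python3 -m handwheel '[[[1,0,0,0,0,0,-0.009],[1,0,0,0,0,0,-0.018],[1,0,0,0,0,0,-0.027],[1,0,0,0,0,0,-0.036],[1,0,0,0,0,0,-0.045],[1,0,0,0,0,0,-0.054],[1,0,0,0,0,0,-0.063],[1,0,0,0,0,0,-0.072],[1,0,0,0,0,0,-0.081],[1,0,0,0,0,0,-0.09]]]' 50 >/dev/null; python3 -c "from h import *; rep()"
```

```text
t 15.3 tilt,theta [-0.001 -0.001  0.314] off [ 0.0007 -0.0014  0.0006] w 0.0137 F(handle) [-0.1 -4.7  5.5] M(handle) [-0.51  0.47 -0.45]
```

```bash
python3 -m handwheel '[[[1,0,0,0,0,0,-0.009],[1,0,0,0,0,0,-0.018],[1,0,0,0,0,0,-0.027],[1,0,0,0,0,0,-0.036],[1,0,0,0,0,0,-0.045],[1,0,0,0,0,0,-0.054],[1,0,0,0,0,0,-0.063],[1,0,0,0,0,0,-0.072],[1,0,0,0,0,0,-0.081],[1,0,0,0,0,0,-0.09]]]' 50 >/dev/null; python3 -c "from h import *; rep()"
```

```text
t 16.13 tilt,theta [-0.001 -0.001  0.404] off [ 0.0008 -0.0014  0.0007] w 0.0137 F(handle) [-0.6 -4.9  6.5] M(handle) [-0.55  0.52 -0.42]
```

```bash
python3 -m handwheel '[[[1,0,0,0,0,0,-0.009],[1,0,0,0,0,0,-0.018],[1,0,0,0,0,0,-0.027],[1,0,0,0,0,0,-0.036],[1,0,0,0,0,0,-0.045],[1,0,0,0,0,0,-0.054],[1,0,0,0,0,0,-0.063],[1,0,0,0,0,0,-0.072],[1,0,0,0,0,0,-0.081],[1,0,0,0,0,0,-0.09]]]' 50 >/dev/null; python3 -c "from h import *; rep()"
```

```text
t 16.97 tilt,theta [-0.002 -0.001  0.494] off [ 0.0008 -0.0015  0.0007] w 0.0136 F(handle) [-0.5 -4.2  5.6] M(handle) [-0.64  0.47 -0.46]
```

```bash
python3 -m handwheel '[[[1,0,0,0,0,0,-0.009],[1,0,0,0,0,0,-0.018],[1,0,0,0,0,0,-0.027],[1,0,0,0,0,0,-0.036],[1,0,0,0,0,0,-0.045],[1,0,0,0,0,0,-0.054],[1,0,0,0,0,0,-0.063],[1,0,0,0,0,0,-0.072],[1,0,0,0,0,0,-0.081],[1,0,0,0,0,0,-0.09]]]' 50 >/dev/null; python3 -c "from h import *; rep()"
```

```text
t 17.8 tilt,theta [-0.002 -0.001  0.584] off [ 0.0009 -0.0015  0.0006] w 0.0138 F(handle) [-0.1 -5.2  6.1] M(handle) [-0.69  0.44 -0.47]
```

```bash
python3 -m handwheel '[[[1,0,0,0,0,0,0.04],[1,0,0,0,0,0,0.1],[1,0,0,0,0,0,0.18],[1,0,0,0,0,0,0.26],[1,0,0,0,0,0,0.34],[1,0,0,0,0,0,0.42],[1,0,0,0,0,0,0.5],[1,0,0,0,0,0,0.56],[1,0,0,0,0,0,0.61],[1,0,0,0,0,0,0.64]]]' 60 >/dev/null; python3 -c "from h import *; rep()"
```

```text
t 18.63 tilt,theta [-0.    -0.    -0.057] off [ 0.0006 -0.001   0.0006] w 0.0135 F(handle) [-0.5 -2.8  6.3] M(handle) [-0.33  0.39  0.05]
```

```bash
python3 -m handwheel '[[[1,0,0,0,0,0,0.06],[1,0,0,0,0,0,0.14],[1,0,0,0,0,0,0.22],[1,0,0,0,0,0,0.3],[1,0,0,0,0,0,0.38],[1,0,0,0,0,0,0.44],[1,0,0,0,0,0,0.5],[1,0,0,0,0,0,0.55],[1,0,0,0,0,0,0.58],[1,0,0,0,0,0,0.6]]]' 60 >/dev/null; python3 -c "from h import *; rep()"
```

```text
t 19.47 tilt,theta [ 0.001 -0.    -0.656] off [ 0.0008 -0.0006  0.0007] w 0.0137 F(handle) [1.2 0.5 6.4] M(handle) [0.19 0.18 0.09]
```

```bash
python3 -m handwheel '[[[1,0,0,0,0,0,-0.016],[1,0,0,0,0,0,-0.032],[1,0,0,0,0,0,-0.048],[1,0,0,0,0,0,-0.064],[1,0,0,0,0,0,-0.08],[1,0,0,0,0,0,-0.096],[1,0,0,0,0,0,-0.112],[1,0,0,0,0,0,-0.128],[1,0,0,0,0,0,-0.144],[1,0,0,0,0,0,-0.16]]]' 50 >/dev/null; python3 -c "from h import *; rep()"
```

```text
t 20.3 tilt,theta [ 0.    -0.    -0.494] off [ 0.0007 -0.0007  0.0007] w 0.0136 F(handle) [ 1.2 -0.6  6. ] M(handle) [ 0.07  0.27 -0.25]
```

```bash
python3 -m handwheel '[[[1,0,0,0,0,0,-0.008],[1,0,0,0,0,0,-0.016],[1,0,0,0,0,0,-0.024],[1,0,0,0,0,0,-0.032],[1,0,0,0,0,0,-0.04],[1,0,0,0,0,0,-0.048],[1,0,0,0,0,0,-0.056],[1,0,0,0,0,0,-0.064],[1,0,0,0,0,0,-0.072],[1,0,0,0,0,0,-0.08]]]' 50 >/dev/null; python3 -c "from h import *; rep()"
```

```text
t 21.13 tilt,theta [ 0.    -0.    -0.416] off [ 0.0007 -0.0008  0.0007] w 0.0141 F(handle) [ 0.8 -1.2  6.5] M(handle) [-0.    0.35 -0.5 ]
```

```bash
python3 -m handwheel '[[[1,0,0,0,0,0,-0.006],[1,0,0,0,0,0,-0.012],[1,0,0,0,0,0,-0.018],[1,0,0,0,0,0,-0.024],[1,0,0,0,0,0,-0.03],[1,0,0,0,0,0,-0.036],[1,0,0,0,0,0,-0.042],[1,0,0,0,0,0,-0.048],[1,0,0,0,0,0,-0.054],[1,0,0,0,0,0,-0.06]]]' 50 >/dev/null; python3 -c "from h import *; rep()"
```

```text
t 21.97 tilt,theta [ 0.    -0.    -0.356] off [ 0.0007 -0.0008  0.0006] w 0.0144 F(handle) [ 0.7 -1.3  6.2] M(handle) [-0.13  0.29 -0.45]
```

```bash
python3 -m handwheel '[[[1,0,0,0,0,0,-0.006],[1,0,0,0,0,0,-0.012],[1,0,0,0,0,0,-0.018],[1,0,0,0,0,0,-0.024],[1,0,0,0,0,0,-0.03],[1,0,0,0,0,0,-0.036],[1,0,0,0,0,0,-0.042],[1,0,0,0,0,0,-0.048],[1,0,0,0,0,0,-0.054],[1,0,0,0,0,0,-0.06]]]' 50 >/dev/null; python3 -c "from h import *; rep()"
```

```text
t 22.8 tilt,theta [ 0.    -0.    -0.296] off [ 0.0007 -0.0009  0.0006] w 0.014 F(handle) [ 0.3 -0.5  6.4] M(handle) [-0.11  0.25 -0.45]
```

```bash
python3 -m handwheel '[[[1,0,0,0,0,0,-0.006],[1,0,0,0,0,0,-0.012],[1,0,0,0,0,0,-0.018],[1,0,0,0,0,0,-0.024],[1,0,0,0,0,0,-0.03],[1,0,0,0,0,0,-0.036],[1,0,0,0,0,0,-0.042],[1,0,0,0,0,0,-0.048],[1,0,0,0,0,0,-0.054],[1,0,0,0,0,0,-0.06]]]' 50 >/dev/null; python3 -c "from h import *; rep()"
```

```text
t 23.63 tilt,theta [ 0.    -0.001 -0.236] off [ 0.0007 -0.0009  0.0006] w 0.0136 F(handle) [-0.6 -1.   6.1] M(handle) [-0.21  0.35 -0.54]
```

```bash
python3 -m handwheel '[[[1,0,0,0,0,0,-0.005],[1,0,0,0,0,0,-0.01],[1,0,0,0,0,0,-0.015],[1,0,0,0,0,0,-0.02],[1,0,0,0,0,0,-0.025],[1,0,0,0,0,0,-0.03],[1,0,0,0,0,0,-0.035],[1,0,0,0,0,0,-0.04],[1,0,0,0,0,0,-0.045],[1,0,0,0,0,0,-0.05]]]' 50 >/dev/null; python3 -c "from h import *; rep()"
```

```text
t 24.47 tilt,theta [-0.    -0.001 -0.186] off [ 0.0007 -0.001   0.0007] w 0.0136 F(handle) [-0.4 -1.6  7.3] M(handle) [-0.18  0.37 -0.49]
```

```bash
python3 -m handwheel '[[[1,0,0,0,0,0,-0.006],[1,0,0,0,0,0,-0.012],[1,0,0,0,0,0,-0.018],[1,0,0,0,0,0,-0.024],[1,0,0,0,0,0,-0.03],[1,0,0,0,0,0,-0.036],[1,0,0,0,0,0,-0.042],[1,0,0,0,0,0,-0.048],[1,0,0,0,0,0,-0.054],[1,0,0,0,0,0,-0.06]]]' 50 >/dev/null; python3 -c "from h import *; rep()"
```

```text
t 25.3 tilt,theta [-0.    -0.001 -0.126] off [ 0.0007 -0.001   0.0006] w 0.014 F(handle) [ 0.4 -1.5  6.4] M(handle) [-0.25  0.36 -0.5 ]
```

```bash
python3 -m handwheel '[[[1,0,0,0,0,0,-0.006],[1,0,0,0,0,0,-0.012],[1,0,0,0,0,0,-0.018],[1,0,0,0,0,0,-0.024],[1,0,0,0,0,0,-0.03],[1,0,0,0,0,0,-0.036],[1,0,0,0,0,0,-0.042],[1,0,0,0,0,0,-0.048],[1,0,0,0,0,0,-0.054],[1,0,0,0,0,0,-0.06]]]' 50 >/dev/null; python3 -c "from h import *; rep()"
```

```text
t 26.13 tilt,theta [-0.    -0.001 -0.067] off [ 0.0008 -0.0011  0.0007] w 0.0136 F(handle) [-0.7 -2.5  6.3] M(handle) [-0.31  0.39 -0.84]
```

The moment jumped from 0.50 to 0.84 N m with the handle near −0.07, far from its own stops, which points to the end stop. I'll confirm with one tiny nudge, then ease back.

```bash
python3 -m handwheel '[[[1,0,0,0,0,0,-0.001],[1,0,0,0,0,0,-0.002],[1,0,0,0,0,0,-0.003],[1,0,0,0,0,0,-0.004],[1,0,0,0,0,0,-0.005],[1,0,0,0,0,0,-0.006],[1,0,0,0,0,0,-0.006],[1,0,0,0,0,0,-0.006],[1,0,0,0,0,0,-0.006],[1,0,0,0,0,0,-0.006]]]' 50 >/dev/null
python3 - <<'E'
from h import *; rep()
from station import grab_frame
f=grab_frame("wrist"); g=grab_frame("scene")
cv2.imwrite("pics/w4.png",np.hstack([cv2.resize(f["color"][160:480,160:560],(500,400)),cv2.copyMakeBorder(cv2.resize(g["color"][220:290,340:415],(300,280)),0,120,0,0,0)])[...,::-1])
E
```

```text
t 26.97 tilt,theta [-0.    -0.001 -0.062] off [ 0.0008 -0.0011  0.0007] w 0.0136 F(handle) [ 0.3 -1.6  5.7] M(handle) [-0.26  0.38 -0.85]
```

View pics/w4.png

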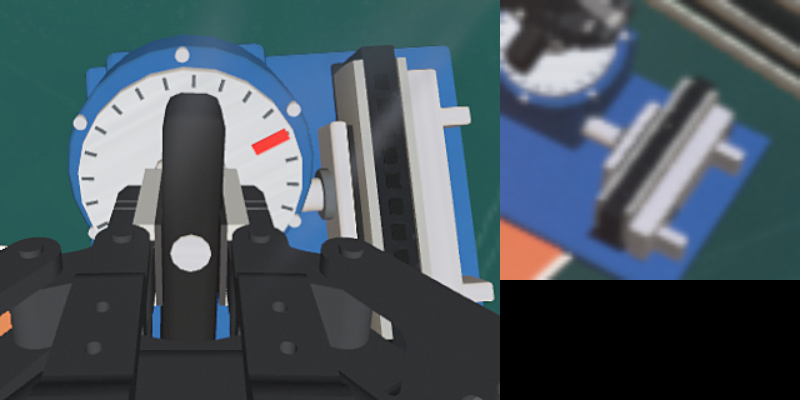

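```bash
python3 -m handwheel '[[[1,0,0,0,0,0,0],[1,0,0,0,0,0,0],[1,0,0,0,0,0,-0.002],[1,0,0,0,0,0,-0.004],[1,0,0,0,0,0,-0.006],[1,0,0,0,0,0,-0.008],[1,0,0,0,0,0,-0.01],[1,0,0,0,0,0,-0.012],[1,0,0,0,0,0,-0.012],[1,0,0,0,0,0,-0.012]]]' 60 >/dev/null; python3 -c "from h import *; rep()"
```

```text
t 27.9 tilt,theta [-0.    -0.001 -0.05 ] off [ 0.0008 -0.0011  0.0007] w 0.014 F(handle) [ 0.3 -2.   6.9] M(handle) [-0.33  0.36 -0.91]
```

The moment keeps climbing to 0.91 N m with almost no turn, so it is hard against its end. I'll unload, open and retreat along the axis.

```bash
python3 -m handwheel '[[[1,0,0,0,0,0,0.01],[1,0,0,0,0,0,0.02],[1,0,0,0,0,0,0.03],[1,0,0,0,0,0,0.035],[0.8,0,0,0,0,0,0.035],[0.5,0,0,0,0,0,0.035],[0.2,0,0,0,0,0,0.035],[0,0,0,0,0,0,0.035],[0,0,0,0,0,0,0.035],[0,0,0,0,0,0,0.035]]]' 30; python3 -c "from h import *; rep()"
```

```text
t: 28.73
ee_pos: [0.5197, -0.0646, 0.1564]
eef_rot: [-0.026, 0.977, 0.043, 0.206]
ft_force: [0.5, 0.2, 0.4]
gripper_width: 0.0767
t 28.73 tilt,theta [ 0.001  0.001 -0.081] off [ 0.0003 -0.0004  0.0001] w 0.0767 F(handle) [0.6 0.1 0.1] M(handle) [-0.03  0.2  -0.02]
```

```bash
python3 -m handwheel '[[[0,0,0,-0.003,0,0,0],[0,0,0,-0.01,0,0,0],[0,0,0,-0.02,0,0,0],[0,0,0,-0.035,0,0,0],[0,0,0,-0.05,0,0,0],[0,0,0,-0.07,0,0,0],[0,0,0,-0.09,0,0,0],[0,0,0,-0.11,0,0,0],[0,0,0,-0.125,0,0,0],[0,0,0,-0.13,0,0,0]]]' 30
python3 - <<'E'
from h import *; rep()
from station import grab_frame,readout
s=readout.state(); f=grab_frame("wrist"); g=grab_frame("scene"); np.savez("pics/w5.npz",pos=s["ee_pos"],rot=s["eef_rot"],**f)
cv2.imwrite("pics/w5.png",np.hstack([cv2.resize(f["color"][120:400,180:530],(500,400)),cv2.resize(g["color"][190:350,190:310+0],(300,400))])[...,::-1])
E
```

```text
t: 29.57
ee_pos: [0.4675, -0.0739, 0.2773]
eef_rot: [-0.026, 0.977, 0.042, 0.207]
ft_force: [1.4, 0.6, 0.6]
gripper_width: 0.0853
t 29.57 tilt,theta [-0.001 -0.002 -0.081] off [ 0.0011 -0.0008  0.1322] w 0.0853 F(handle) [ 1.6  0.4 -0.1] M(handle) [-0.    0.13 -0.02]
```

View pics/w5.png

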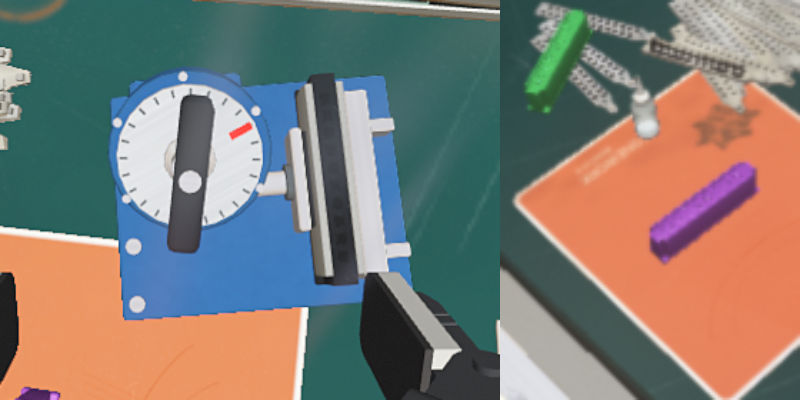

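The last picture shows the dial mark still at its wound-up place (240,130), the pad at (302,180) flat on the harmonica, and the harmonica parallel to and against the fence. The dropper and the decoys are unmoved. I'll hand in now.

```bash
python3 -c "
from station import manip; print(manip.sign_off())"
```

```text
the job is handed in; nothing more can be done
None
```

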